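# Seat and lock the cone stake

### The job

Take the forming stake with the pointed cone top from the wooden rack, lower it upright, tang first, into the socket of the blue bench holder without dropping it, and press it firmly down until its collar sits flush on the block. Then swing the latch by its red knob fully round, so that its steel tongue points at the stake and lies over the collar, and let go.

Things in the scene. Friction and masses are not known exactly. Their poses are not given: they have to be found in the camera images.
- cone_stake: Dark steel stake, ~0.35 kg, standing in a 50 mm high wooden rack; brighter dome- and flat-topped ones stand 95 mm apart in it. Origin: centre of its collar's underside, z up to the cone tip. Collar 64 mm across, z 0 to 10 mm; grip cylinder 34 mm across, z 10 to 52; cone to z 80. Tang below: 30 mm across, from z -26 tapering to 16 mm at z -40, loose in the rack: lift over 40 mm to free it.
- holder: Fixed blue block, x -45 to 45, y -66 to 45 mm, top 50 mm above the bench; origin on the bench under the socket's centre, z up. Socket: 38 mm square, open upward. A brass seat in it slides down stiffly (12 N) and stays where left: the stake first stops with its collar 16 mm above the block, and is pushed down until the collar meets it. The latch pivots about the vertical at x 0, y -50 mm.
- latch_knob (a point): Point on the axis of the latch's upright red knob, 99 mm above the bench and 65 mm from the latch's pivot. The knob is 22 mm across and runs from 76 to 121 mm above the bench, on an arm at 66 to 76 mm. The steel tongue, 26 mm long, lies opposite at that height: 6 mm above a fully seated collar, so it strikes a collar left high.
- latch (a joint): Latch angle, rad, growing counterclockwise from above. 0 is open: knob on the holder's -x side of the pivot, tongue clear of the socket. 1.57 is locked: knob on the -y side, tongue pointing at the stake, over its collar; stop at 1.6. Starts between 0 and 0.4, stays where left; about 1 N at the knob turns it.
Things that resemble listed ones, but are neither listed nor needed, are in the scene too. Leave any pink look-alike of the cone_stake alone.

How it is judged (in metres and radians):
On the way, in this order (a step that is already met when the one before it is completed fails the run):
1. the cone stake is pressed home, collar on the block, with the latch still open (z of cone_stake in the frame of holder between 0.045 and 0.055 m and horizontal distance between cone_stake and holder below 0.01 m and angle between cone_stake's own z axis and vertical below 0.17 rad and value of joint latch below 0.9 rad), for 0.2 s.
2. the latch is turned over the collar (value of joint latch above 1.25 rad), for 0.2 s.
At the end, for the whole second after the job is handed in: The cone stake stands at rest in the holder, upright within 10 degrees, within 10 mm of the socket's centre, its collar within 5 mm of the block's top, and the latch is turned to 1.25 rad or more, its tongue over the collar (z of cone_stake in the frame of holder between 0.045 and 0.055 m and horizontal distance between cone_stake and holder below 0.01 m and angle between cone_stake's own z axis and vertical below 0.17 rad and value of joint latch above 1.25 rad and linear speed of cone_stake below 0.02 m/s); the robot touches nothing.
It fails at once if the cone stake is dropped or slammed into the socket (faster than 0.8 m/s there) (horizontal distance between cone_stake and holder below 0.03 m and z of cone_stake in the frame of holder below 0.1 m and linear speed of cone_stake above 0.8 m/s).
It also fails if it takes over 46 s, if anything falls off the work surface, if the arm or the gripper's body presses on something with over 40 N, if the wrist force passes 120 N, or if a joint passes its speed limit or range.

### The arm

A 7-joint arm with a two-finger parallel gripper is mounted at the origin on the work surface. World frame = base frame: x ahead of the robot, y to its left, z up, the work surface at z = 0. Lengths are in m, angles in degrees, forces in N, time in s.
With the tool pointing down it reaches from about 0.35 to 0.9 m from the base axis. Payload 19.9 kg.
Tool frame: the origin (TCP) lies on the front face of the gripper's body, between the roots of the fingers; the fingertips stand manip.finger_overhang ahead of it and the grasp point (between the pads) lies 78 mm ahead of it (manip.finger_overhang is the distance from the TCP to the fingertips, in m); z points along the fingers, y is the direction in which the jaws open and shut (so a half turn about z gives the same grasp; the last joint's range is limited). The gripper opens to 94 mm and grips with 3 to 60 N. Pads are 16 mm wide; open, the fingers measure 119 mm over their backs; the gripper's body (75 mm by 177 mm) begins 78 mm behind the grasp point.
Start: joints at [-69.929, 23.915, -0.59, 92.452, 0.269, 63.638, -3.037], TCP at [0.239, 0.578, 0.303] pointing down, gripper open.
Joint ranges: [-161.28, 161.28], [-22.2, 115.67], [-73.04, 71.86], [3.21, 147.25], [-68.34, 248.33], [10.77, 114.83], [-161.83, 161.83]. Speed limits (degrees/s): [108.29, 108.29, 136.94, 136.94, 172.46, 172.46, 172.46].

### API

Orientations are given as [roll, pitch, yaw] about the fixed x, y, z axes, in that order (R = Rz(yaw) Ry(pitch) Rx(roll)).
In Python, from bench import manip gives the robot as it stands. The module is installed in compiled form; this text tells all that it offers.
- The arm moves only by the tool jog_arm, never from a script. Its argument "deltas" is one flat list of numbers, 4 for each row, row after row: the shift along the tool's x, y, z in m, then the turn about the tool's z in degrees. A call has 1 to 5 rows; each row is the pose to reach, as a shift and turn from the pose measured when the call began, along the tool's axes at that moment; what a row does not reach only later rows make up. A row lasts 1/12 s, in which the tool goes at most 41.7 mm and 7.16 degrees, less where a joint would pass 70% of its speed; a pose out of reach is approached as far as the arm can. A call with a gripper value outside its range is refused whole. "gripper" is the closure, from 0 (fully open) to 1 (shut), set as the call begins (left out, the last holds). The fingers move at their own pace and stop on an object; the grip force is fixed at half the most. Time passes only in rows, so rows that repeat a pose let the fingers close. It gives the time, the measured TCP pose, the force and the opening at its end, in the units of the state.
- manip.state(): the state, without advancing time (a new reading comes with each control period).
- manip.get_image(name): name is "scene" or "top" or "wrist"; returns a dict with "pixels" (480x640x3 uint8, red, green, blue), "K" (3x3 intrinsics, pixels), "k1" (the pictures are not rectified: a ray, as slopes to the right and down, at radius r is drawn at 1 + k1 r^2 times it, then the intrinsics apply), "rvec" (rotation vector, rad) and "tvec" (3), from world to camera coordinates, as OpenCV has them. Camera axes: x right, y down, z forward; pixel columns grow to the right and rows downward; lengths in m; the calibration is good to about 2 mm. A picture is of the moment at which its call begins. There is no depth.
- manip.hand_in(): hands the job in, once; it reports no verdict.
The state is a dict: "time_s": time; "qpos": joint angles; "qvel": joint speeds; "tau": joint torques, N m; "eef_pos": TCP position; "eef_rot": TCP orientation; "force": force on the tool from outside, world axes, zero at the start; "ft_torque": the same for the moment, N m; "gripper_width": finger opening in m.
Only numpy, scipy, OpenCV 4.12 (cv2) and the standard library are available. Lean on these libraries where they do the work, as an engineer would, in place of code of your own. Each camera call takes 0.05 s, during which the arm holds its last target. There are 200 camera calls.

## Working session

There is one attempt and no reset: what is moved stays moved. The work goes in short steps, Python scripts to look and compute and a tool call to move; the robot and the scene stay as the last step left them, time stands still between calls to the robot, and variables do not carry over. Pictures are saved under pics/ and viewed, about 8 in all and at most 12, crops included, and the job is handed in when it is done.

Besides the shell and the picture viewer there is one more tool, called after "Emit:" as name(argument=value, ...) on one line, values as JSON. jog_arm: Moves the arm, as the interface text tells. Its arguments: {"type":"object","properties":{"deltas":{"type":"array"},"gripper":{"type":"number"}},"required":["deltas"]}

```bash
mkdir -p pics; cat > h.py <<'E'
import numpy as np,cv2
from bench import manip
def grab(name,fn=None):
    d=manip.get_image(name); 
    if fn: cv2.imwrite('pics/'+fn,d['pixels'][:,:,::-1])
    return d
def ray(d,u,v):
    K=np.array(d['K']); k=d['k1']
    p=cv2.undistortPoints(np.array([[[u,v]]],float),K,np.array([k,0,0,0,0.]))[0,0]
    R=cv2.Rodrigues(np.array(d['rvec'],float))[0]
    return -R.T@np.array(d['tvec'],float), R.T@np.array([p[0],p[1],1.])
def onz(d,u,v,z):
    o,r=ray(d,u,v); return o+r*(z-o[2])/r[2]
def proj(d,P):
    return cv2.projectPoints(np.array(P,float).reshape(-1,1,3),np.array(d['rvec'],float),np.array(d['tvec'],float),np.array(d['K']),np.array([d['k1'],0,0,0,0.]))[0][:,0]
def two(d1,p1,d2,p2):
    a,r=ray(d1,*p1);b,s=ray(d2,*p2)
    t=np.linalg.lstsq(np.c_[r,-s],b-a,rcond=None)[0]
    A=a+r*t[0];B=b+s*t[1]; return (A+B)/2,np.linalg.norm(A-B)
E
python3 - <<'E'
from h import *
import pickle
D={n:grab(n,n+'0.png') for n in ('scene','top','wrist')}
pickle.dump(D,open('D.pkl','wb'))
s=manip.state();print(s,manip.finger_overhang)
for n in D: print(n,D[n]['K'],D[n]['k1'],ray(D[n],320,240))
E
```

```text
{'time_s': 0.15, 'qpos': array([-69.93057951,  23.93885602,  -0.59033541,  92.47599412,
         0.27163338,  63.63738095,  -3.03901215]), 'qvel': array([ 0.02737483, -0.04864994,  0.03085173, -0.07139291, -0.02295473,
        0.05070169,  0.02914622]), 'tau': array([ 7.62961754e-04, -8.51533127e+01,  6.38744105e-01, -4.26127517e+01,
       -4.87873913e-02,  1.72263198e-02,  1.06148632e-04]), 'eef_pos': array([0.23858245, 0.57746989, 0.30219521]), 'eef_rot': array([-1.79949415e+02,  6.43562259e-03,  1.57551962e+02]), 'force': array([ 0.78915864,  0.00284043, -0.49432414]), 'ft_torque': array([0.01487485, 0.00151617, 0.03826452]), 'gripper_width': 0.09440303787314776} 0.0972
scene [[464.93150837   0.         317.6525476 ]
 [  0.         464.93150837 239.59411028]
 [  0.           0.           1.        ]] -0.12394912816236689 (array([1.07141067, 0.40788683, 0.60103295]), array([-0.69375185, -0.39653031, -0.60124731]))
top [[526.24032735   0.         315.49278684]
 [  0.         526.24032735 243.87296684]
 [  0.           0.           1.        ]] -0.07968023025323527 (array([0.29944771, 0.04480186, 0.9649057 ]), array([ 0.21068819,  0.01616951, -0.97748481]))
wrist [[384.60202923   0.         326.22430121]
 [  0.         384.60202923 246.7990513 ]
 [  0.           0.           1.        ]] -0.015851528127629824 (array([0.17148702, 0.60510448, 0.38462021]), array([ 0.21212693, -0.10585225, -0.97178799]))
```

View pics/scene0.png

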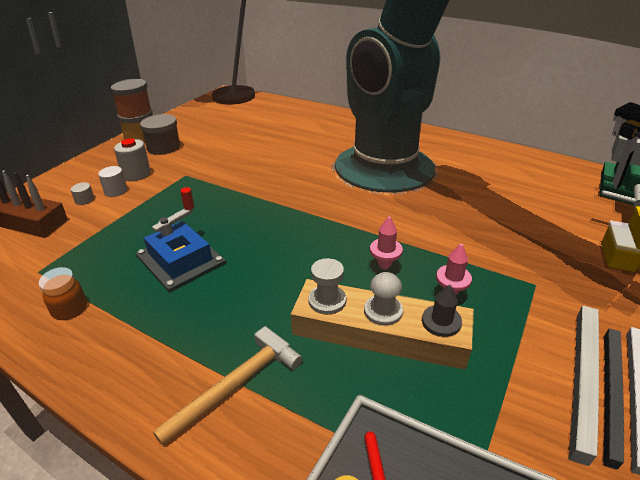

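View pics/top0.png

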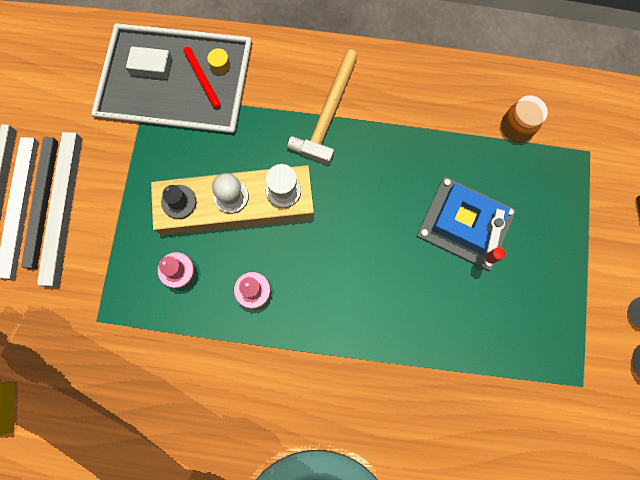

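Scene: dark cone stake at (443,313), with the dome (385,290) and flat (327,285) beside it in the rack. The pink look-alikes are at (386,240) and (455,270), the holder at (178,250) and the red knob at (187,198). Top: dark stake (176,198), dome (229,190), flat (282,182), pinks (175,270) and (252,290), holder (470,220), knob (496,255). I choose the dark pointed one and check it in a crop.

```bash
python3 - <<'E'
from h import *
import pickle
D=pickle.load(open('D.pkl','rb'))
a=D['scene']['pixels'][260:360,390:490][:,:,::-1]; b=D['top']['pixels'][150:250,130:230][:,:,::-1]
c=D['top']['pixels'][165:285,405:525][:,:,::-1]
f=lambda x,s:cv2.resize(x,None,fx=s,fy=s,interpolation=cv2.INTER_CUBIC)
g=cv2.resize(c,(400,400),interpolation=cv2.INTER_CUBIC)
im=np.hstack([np.vstack([f(a,2),f(b,2)]),g]);cv2.imwrite('pics/crop1.png',im)
# holder blue
def blob(m):
    cs=cv2.findContours(m.astype(np.uint8),cv2.RETR_EXTERNAL,cv2.CHAIN_APPROX_NONE)[0]
    return max(cs,key=cv2.contourArea)
for n in('top','scene'):
    p=D[n]['pixels'].astype(int);R,G,B=p[...,0],p[...,1],p[...,2]
    c=blob((B>R+40)&(B>G+30)); print(n,'blue',cv2.boundingRect(c),cv2.approxPolyDP(c,3,True)[:,0].tolist())
    m=(R>120)&(G<60)&(B<60); k,l,st,ce=cv2.connectedComponentsWithStats(m.astype(np.uint8))
    print('red',[(st[i].tolist(),ce[i].round(1).tolist()) for i in range(1,k) if st[i][4]>20])
p=D['top']['pixels'].astype(int)
m=(p.max(2)<95)&(p.max(2)-p.min(2)<25); m[:170]=0;m[225:]=0;m[:,:150]=0;m[:,205:]=0
c=blob(m);print('dark',cv2.minEnclosingCircle(c),cv2.fitEllipse(c))
E
```

```text
top blue (436, 183, 74, 66) [[455, 183], [436, 226], [485, 248], [489, 232], [486, 224], [496, 208], [503, 209], [505, 220], [509, 208]]
red [([184, 47, 36, 60, 502], [201.3, 76.5]), ([493, 247, 12, 13, 88], [499.0, 252.7])]
scene blue (144, 224, 65, 40) [[208, 244], [186, 224], [160, 239], [155, 236], [160, 231], [144, 237], [168, 263]]
red [([121, 138, 14, 7, 66], [127.7, 141.0]), ([181, 187, 10, 6, 44], [185.3, 189.8]), ([365, 431, 21, 49, 556], [374.1, 456.2])]
dark ((174.10227966308594, 198.46969604492188), 14.080626487731934) ((174.9020233154297, 198.29946899414062), (21.099090576171875, 28.161897659301758), 147.12705993652344)
```

View pics/crop1.png

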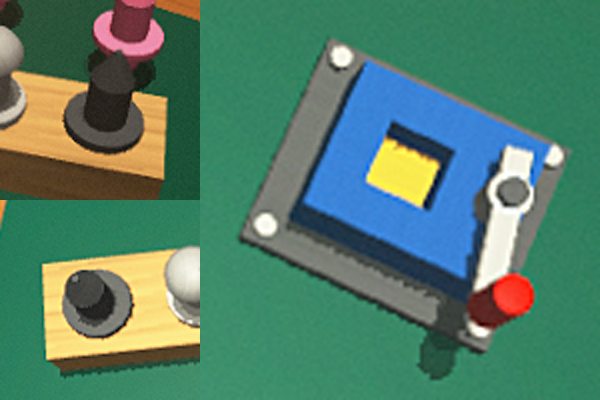

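The crop confirms it: the dark steel pointed stake stands at the end of the rack, top-view collar centre ≈(178.5,201.5). The holder shows the open socket, and the latch arm points down-image to the knob at (499.5,253).

```bash
python3 - <<'E'
from h import *
import pickle
D=pickle.load(open('D.pkl','rb'));T=D['top'];S=D['scene']
cc=onz(T,178.5,201.5,.06);print('collar',cc)
L=onz(T,161,201.5,.06);R=onz(T,196,201.5,.06);print('dia',np.linalg.norm(L-R))
print('collar scene',onz(S,390+51.5,260+61,.06),'tip top',onz(T,130+40,150+36.5,.13),'tip scene',onz(S,449,286,.13))
H=[onz(T,*p,.05) for p in((461.4,201.6),(481.2,210),(474,228),(455,219.9))]
print('sock',np.mean(H,0),[np.linalg.norm(H[i]-H[i-1]) for i in range(4)])
C=[onz(T,*p,.05) for p in((454.7,183.3),(510.6,208.5),(485.4,248.4),(436,228))];
for i in range(4): e=C[i]-C[i-1];print('edge',np.linalg.norm(e),np.degrees(np.arctan2(e[1],e[0])))
print('centre face',np.mean(C,0))
pv=onz(T,498.9,222.6,.08);kn=onz(T,499.5,253.2,.121);print('piv',pv,'knob',kn,np.linalg.norm((pv-kn)[:2]))
print('knob scene',onz(S,186.5,190,.121))
E
```

```text
collar [0.53075159 0.32080892 0.06      ]
dia 0.0635061979829298
collar scene [0.53937788 0.32426401 0.06      ] tip top [0.53660293 0.31860441 0.13      ] tip scene [0.53384661 0.32275438 0.13      ]
sock [ 0.57868253 -0.19952849  0.05      ] [np.float64(0.03705550588408569), np.float64(0.03887206254223585), np.float64(0.037049022357811746), np.float64(0.03701855905477216)]
edge 0.09286535399598406 -17.082340181149405
edge 0.11138281118139198 -107.59089337832155
edge 0.09061646408824942 152.6462639502495
edge 0.09525913766941314 74.54936344734459
centre face [ 0.57596975 -0.20685447  0.05      ]
piv [ 0.56300025 -0.24719212  0.08      ] knob [ 0.49885214 -0.23783278  0.121     ] 0.064827280618884
knob scene [ 0.50204422 -0.23051161  0.121     ]
```

Emit:
jog_arm(deltas=[-0.03,-0.01,0,7,-0.06,-0.02,0,14,-0.095,-0.03,0,21,-0.13,-0.042,0,28,-0.165,-0.055,0,35], gripper=0)

```text
time_s: 0.57
eef_pos: [0.3711, 0.4624, 0.3021]
eef_rot: [-179.9, 0.0, 122.2]
force: [0.2, 0.4, -0.3]
gripper_width: 0.0936
```

Emit:
jog_arm(deltas=[-0.035,0.01,0,7,-0.07,0.02,0,14,-0.11,0.033,0,21,-0.15,0.046,0,28,-0.19,0.057,0,35])

```text
time_s: 0.98
eef_pos: [0.5213, 0.3311, 0.3022]
eef_rot: [-180.0, 0.1, 86.9]
force: [0.8, 1.4, -0.0]
gripper_width: 0.094
```

Emit:
jog_arm(deltas=[0,0,0,7,0,0,0,15,0,0,0,15,0,0,0,15])

```text
time_s: 1.32
eef_pos: [0.521, 0.3315, 0.302]
eef_rot: [-180.0, 0.1, 72.1]
force: [-0.9, -0.2, 0.2]
gripper_width: 0.0939
```

```bash
python3 - <<'E'
from h import *
import pickle
d=grab('wrist','w1.png');pickle.dump(d,open('W1.pkl','wb'))
print(ray(d,320,240),proj(d,[[.534,.3205,.06],[.534,.3205,.13]]))
E
```

```text
(array([0.54362306, 0.40057312, 0.38437455]), array([-0.08583837, -0.2192993 , -0.97216976])) [[343.29404042 240.77915952]
 [347.85505815 264.75536215]]
```

View pics/w1.png

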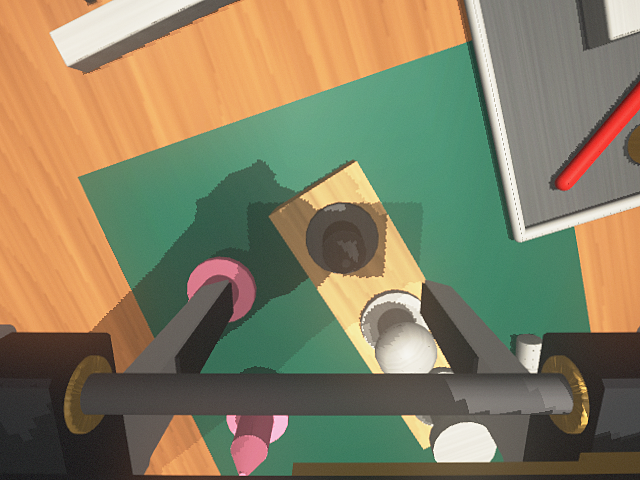

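The wrist view shows the stake's collar centred at (342,239.5), where (343,241) was predicted, so the estimate is good to about 1 mm. The fingers are clear of the dome stake (400,330) and the pink one (221,290).

Emit:
jog_arm(deltas=[-0.0065,0.0158,0.035,0,-0.0065,0.0158,0.07,0,-0.0065,0.0158,0.105,0,-0.0065,0.0158,0.13,0,-0.0065,0.0158,0.139,0])

```text
time_s: 1.78
eef_pos: [0.5322, 0.3202, 0.1593]
eef_rot: [-179.8, 0.3, 72.5]
force: [-0.4, 0.7, -0.7]
gripper_width: 0.0939
```

Emit:
jog_arm(deltas=[0,0,0,0,0,0,0,0,0,0,0,0,0,0,0,0,0,0,0,0], gripper=1)

```text
time_s: 2.2
eef_pos: [0.5326, 0.3205, 0.1608]
eef_rot: [-179.9, 0.2, 72.5]
force: [-0.0, 0.0, -0.6]
gripper_width: 0.0641
```

Emit:
jog_arm(deltas=[0,0,0,0,0,0,0,0,0,0,0,0,0,0,0,0,0,0,0,0])

```text
time_s: 2.62
eef_pos: [0.5325, 0.3206, 0.1608]
eef_rot: [-179.9, 0.2, 72.5]
force: [-1.3, -0.2, 2.7]
gripper_width: 0.0336
```

Emit:
jog_arm(deltas=[0,0,0,0,0,0,-0.01,0,0,0,-0.03,0,0,0,-0.055,0,0,0,-0.08,0])

```text
time_s: 3.03
eef_pos: [0.5325, 0.3204, 0.2418]
eef_rot: [-179.8, 0.2, 72.5]
force: [0.2, 0.8, -4.6]
gripper_width: 0.0336
```

Emit:
jog_arm(deltas=[0,0,-0.02,0,0,0,-0.03,0,0,0,-0.03,0])

```text
time_s: 3.28
eef_pos: [0.5332, 0.3208, 0.2741]
eef_rot: [-179.9, 0.1, 72.5]
force: [0.6, -0.1, -4.8]
gripper_width: 0.0329
```

Emit:
jog_arm(deltas=[0,0,-0.02,0,0,0,-0.045,0,-0.01,0.004,-0.055,0,-0.03,0.012,-0.055,0,-0.06,0.025,-0.055,0])

```text
time_s: 3.7
eef_pos: [0.5383, 0.2571, 0.328]
eef_rot: [-179.9, 0.1, 72.7]
force: [0.8, 0.3, -4.7]
gripper_width: 0.0332
```

Emit:
jog_arm(deltas=[-0.03,0.012,0,0,-0.06,0.025,0,0,-0.09,0.037,0,0,-0.12,0.05,0,0,-0.15,0.062,0,0])

```text
time_s: 4.12
eef_pos: [0.5521, 0.0931, 0.3268]
eef_rot: [-179.8, 0.2, 72.7]
force: [1.5, 0.6, -4.8]
gripper_width: 0.0337
```

Emit:
jog_arm(deltas=[-0.03,0.012,0,0,-0.06,0.025,0,0,-0.09,0.037,0,0,-0.12,0.05,0,0,-0.15,0.062,0,0])

```text
time_s: 4.53
eef_pos: [0.5658, -0.0708, 0.3256]
eef_rot: [-179.7, 0.2, 72.6]
force: [0.7, 1.5, -4.3]
gripper_width: 0.0334
```

Emit:
jog_arm(deltas=[-0.03,0.013,0,0,-0.06,0.026,0,0,-0.09,0.038,0,0,-0.112,0.048,0,0,-0.119,0.051,0,0])

```text
time_s: 4.95
eef_pos: [0.5775, -0.2044, 0.3243]
eef_rot: [-179.7, 0.3, 72.4]
force: [-0.4, -0.9, -5.4]
gripper_width: 0.0334
```

Emit:
jog_arm(deltas=[0,0,0.02,0,0,0,0.04,0,0,0,0.05,0,0,0,0.05,0])

```text
time_s: 5.28
eef_pos: [0.5759, -0.204, 0.2713]
eef_rot: [-179.4, 0.3, 72.4]
force: [0.3, 0.5, -3.8]
gripper_width: 0.0334
```

```bash
python3 - <<'E'
from h import *
import pickle
s=manip.state();print(s['eef_pos'],s['eef_rot'])
T=grab('top');S=grab('scene');W=grab('wrist');pickle.dump((T,S,W),open('E.pkl','wb'))
a=S['pixels'][120:280,90:290][:,:,::-1];b=T['pixels'][150:300,380:580][:,:,::-1]
im=np.hstack([cv2.resize(a,(400,320)),cv2.resize(b,(400,300))[:320] if 0 else cv2.copyMakeBorder(cv2.resize(b,(400,300)),0,20,0,0,0)])
w=W['pixels'][:,:,::-1][60:400,60:]
cv2.imwrite('pics/e.png',np.vstack([im,cv2.resize(cv2.copyMakeBorder(w,0,0,0,220,0),(800,270*340//340))]))
E
```

```text
[ 0.57593235 -0.20403008  0.27134717] [-179.38698826    0.32953349   72.36751279]
```

View pics/e.png

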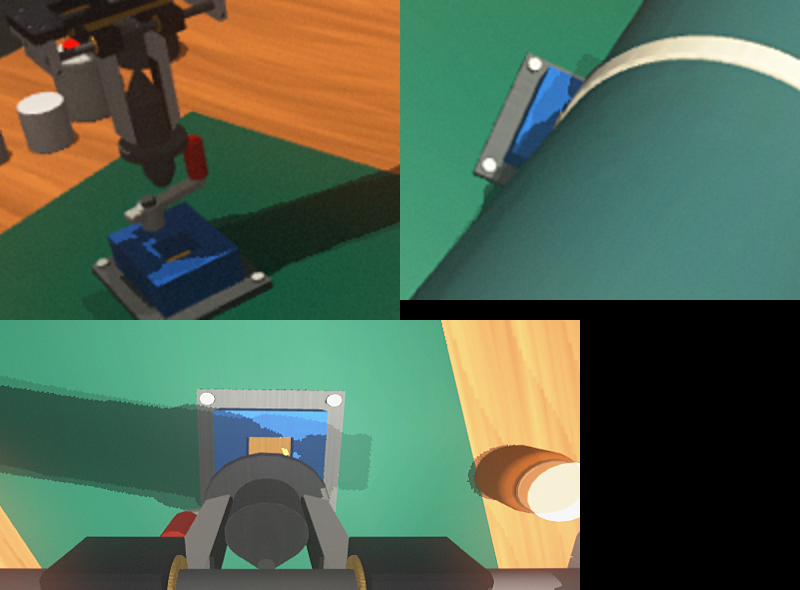

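```bash
python3 - <<'E'
from h import *
import pickle
T,S,W=pickle.load(open('E.pkl','rb'))
p=[onz(W,*q,.05) for q in((309,207.4),(352,207.4),(274,173.4),(387,173.4))]
for q in p: print(q)
def ang(a,b): e=b-a;return np.linalg.norm(e),np.degrees(np.arctan2(e[1],e[0]))
print(ang(p[0],p[1]),ang(p[2],p[3]))
for yaw in(-17.6,-18.2):
  y=np.radians(yaw+90);u=np.array([np.cos(y),np.sin(y),0])
  print((p[0]+p[1])/2-.019*u,(p[2]+p[3])/2-.045*u)
# collar of held stake: circle in wrist crop
g=cv2.cvtColor(W['pixels'],cv2.COLOR_RGB2GRAY)
print(proj(W,[[.5759,-.204,.271-.1608+.06],[.5787,-.1995,.05]]))
# collar apparent left/right extremes crop x 205..328 -> 265..388
s=[.5759,-.204,.1605]; t=np.radians(np.arange(0,360,5))
c=proj(W,np.c_[s[0]+.032*np.cos(t),s[1]+.032*np.sin(t),0*t+.1705]);print(c.min(0),c.max(0))
E
```

```text
[ 0.5708185  -0.17662794  0.05      ]
[ 0.6037191  -0.18706293  0.05      ]
[ 0.55304343 -0.14273818  0.05      ]
[ 0.63762271 -0.16959526  0.05      ]
(np.float64(0.03451576919046614), np.float64(-17.597320828616933)) (np.float64(0.08874095511042832), np.float64(-17.616584308180137))
[ 0.58152377 -0.19995606  0.05      ] [ 0.58172643 -0.1990603   0.05      ]
[ 0.58133444 -0.19989491  0.05      ] [ 0.581278   -0.19891546  0.05      ]
[[323.91325411 291.09223519]
 [326.97425938 231.03455645]]
[261.92842857 230.77158813] [385.96375642 346.94973111]
```

The wrist view shows the socket's far edge at px (309–352, 207), giving a socket centre of ≈(0.580,-0.1995). The stake hangs upright and its collar is about 2 mm ahead of the TCP. I correct for that and lower.

Emit:
jog_arm(deltas=[0.0044,0.002,0,0,0.0044,0.002,0.01,0,0.0044,0.002,0.02,0,0.0044,0.002,0.03,0,0.0044,0.002,0.03,0])

```text
time_s: 5.85
eef_pos: [0.5796, -0.2006, 0.2424]
eef_rot: [-179.5, 0.3, 72.4]
force: [-0.6, -0.3, -3.8]
gripper_width: 0.0333
```

Emit:
jog_arm(deltas=[0,0,0.012,0,0,0,0.024,0,0,0,0.036,0,0,0,0.046,0,0,0,0.054,0])

```text
time_s: 6.27
eef_pos: [0.5787, -0.2006, 0.1867]
eef_rot: [-179.4, 0.3, 72.4]
force: [-0.7, -0.1, -4.9]
gripper_width: 0.0336
```

Emit:
jog_arm(deltas=[0,0,0.003,0,0,0,0.006,0,0,0,0.009,0,0,0,0.012,0,0,0,0.012,0])

```text
time_s: 6.68
eef_pos: [0.5787, -0.2008, 0.1749]
eef_rot: [-179.5, 0.3, 72.4]
force: [1.3, -1.2, -4.1]
gripper_width: 0.0339
```

Emit:
jog_arm(deltas=[0,0,0.003,0,0,0,0.006,0,0,0,0.009,0,0,0,0.012,0,0,0,0.013,0])

```text
time_s: 7.1
eef_pos: [0.5788, -0.2009, 0.1623]
eef_rot: [-179.5, 0.3, 72.4]
force: [-2.6, 1.2, 6.3]
gripper_width: 0.0334
```

Emit:
jog_arm(deltas=[0,0,0.002,0,0,0,0.003,0,0,0,0.004,0,0,0,0.004,0])

```text
time_s: 7.43
eef_pos: [0.5787, -0.2011, 0.1604]
eef_rot: [-179.5, 0.2, 72.4]
force: [-16.5, 6.4, 34.6]
gripper_width: 0.0339
```

Emit:
jog_arm(deltas=[0,0,0.003,0,0,0,0.006,0,0,0,0.006,0])

```text
time_s: 7.68
eef_pos: [0.5784, -0.2017, 0.1573]
eef_rot: [-179.6, 0.2, 72.3]
force: [-23.1, 7.7, 48.4]
gripper_width: 0.0338
```

```bash
python3 - <<'E'
from h import *
S=grab('scene');W=grab('wrist')
a=cv2.resize(S['pixels'][150:280,110:250],(560,520),interpolation=cv2.INTER_CUBIC)
cv2.imwrite('pics/f.png',a[:,:,::-1])
s=manip.state();print(s['eef_pos'],s['force'],s['ft_torque'])
E
```

```text
[ 0.57841969 -0.20171889  0.15728314] [-22.60665432   8.31063032  47.2519822 ] [1.65326352 5.01246528 0.12788562]
```

View pics/f.png

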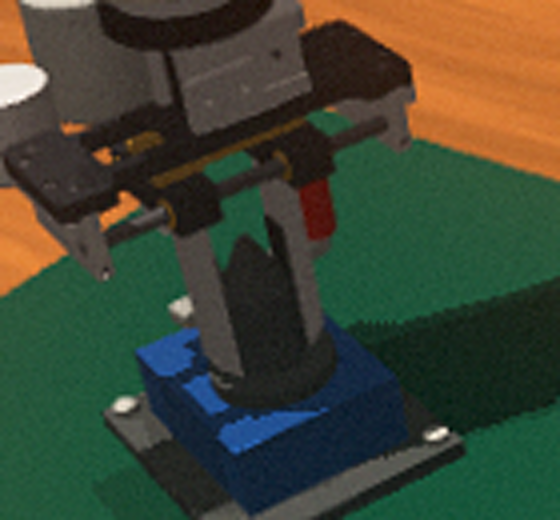

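The scene crop shows the collar down on the block (crop ~(280,375)) and the knob clear behind at (318,210). Next I relax and open partly.

Emit:
jog_arm(deltas=[0,0,-0.001,0,0,0,-0.003,0,0,0,-0.003,0])

```text
time_s: 8.03
eef_pos: [0.5787, -0.2018, 0.1607]
eef_rot: [-179.6, 0.2, 72.3]
force: [-0.8, 0.8, -3.6]
gripper_width: 0.0333
```

Emit:
jog_arm(deltas=[0,0,0,0,0,0,0,0,0,0,0,0,0,0,0,0,0,0,0,0], gripper=0.3)

```text
time_s: 8.45
eef_pos: [0.5787, -0.2018, 0.1606]
eef_rot: [-179.6, 0.2, 72.3]
force: [-0.4, -0.7, -0.8]
gripper_width: 0.0633
```

Emit:
jog_arm(deltas=[0,0,-0.03,0,0,0,-0.06,0,0,0,-0.09,0,0,0,-0.12,0,0,0,-0.14,0])

```text
time_s: 8.87
eef_pos: [0.58, -0.202, 0.3035]
eef_rot: [-179.8, 0.2, 72.3]
force: [-0.2, -0.3, 0.1]
gripper_width: 0.0659
```

Emit:
jog_arm(deltas=[0.03,0,0,0,0.06,0,0,0,0.08,0,0,0,0.08,0,0,0], gripper=1)

```text
time_s: 9.2
eef_pos: [0.6057, -0.1209, 0.303]
eef_rot: [-179.7, 0.1, 72.6]
force: [0.4, 1.2, 0.4]
gripper_width: 0.0423
```

```bash
python3 - <<'E'
from h import *
import pickle
S=grab('scene');W=grab('wrist','w2.png');pickle.dump((S,W),open('G.pkl','wb'))
a=cv2.resize(S['pixels'][170:280,130:230],(400,440),interpolation=cv2.INTER_CUBIC)
b=cv2.resize(W['pixels'][:,:530],(400,362));b=cv2.copyMakeBorder(b,0,78,0,0,0)
cv2.imwrite('pics/g.png',np.hstack([a,b])[:,:,::-1])
s=manip.state();print(s['eef_pos'],s['force'])
E
```

```text
[ 0.60442388 -0.12518935  0.30313363] [-0.67391691 -0.98978323  0.25789502]
```

View pics/g.png

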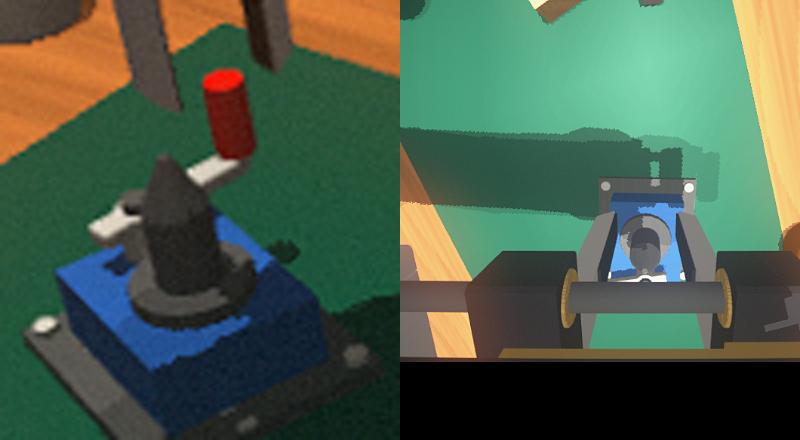

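```bash
python3 - <<'E'
from h import *
import pickle
S,W=pickle.load(open('G.pkl','rb'))
t=np.radians(np.arange(0,360,5))
for c in((.579,-.2005),(.5815,-.1995)):
 for z in(.05,.055,.06):
  r=lambda zz:proj(S,np.c_[c[0]+.032*np.cos(t),c[1]+.032*np.sin(t),0*t+zz])
  a=r(z);b=r(z+.01);print(c,z,'tip',proj(S,[[*c,z+.08]])[0].round(1),'x',a.min(0)[0].round(1),a.max(0)[0].round(1),'bot',a.max(0)[1].round(1),'top',b.min(0)[1].round(1))
print('obs tip 171.75,208.75 x',130+129/4,130+257/4,'bot',170+327/4)
# knob top now
p=S['pixels'].astype(int);m=(p[...,0]>150)&(p[...,1]<60)&(p[...,2]<60);m[:180]=0;m[230:]=0;m[:,230:]=0;m[:,150:175]=0
k,l,st,ce=cv2.connectedComponentsWithStats(m.astype(np.uint8));
for i in range(1,k):
  if st[i][4]>8: print(st[i],ce[i],onz(S,*ce[i],.121))
g=np.radians(-17.9);R=np.array([[np.cos(g),-np.sin(g)],[np.sin(g),np.cos(g)]])
for q in(.1,.17,.3,.4,1.25,1.57):
  k=np.array([.579,-.2])+R@(np.array([0,-.05])+.065*np.array([-np.cos(q),-np.sin(q)]));print(q,k,proj(S,[[*k,.121]])[0])
E
```

```text
(0.579, -0.2005) 0.05 tip [169.7 208.2] x 161.3 193.6 bot 251.9 top 228.5
(0.579, -0.2005) 0.055 tip [169.1 206. ] x 160.8 193.2 bot 249.9 top 226.5
(0.579, -0.2005) 0.06 tip [168.6 203.8] x 160.3 192.7 bot 247.9 top 224.5
(0.5815, -0.1995) 0.05 tip [169.1 209. ] x 160.8 193.1 bot 252.8 top 229.3
(0.5815, -0.1995) 0.055 tip [168.6 206.8] x 160.3 192.7 bot 250.8 top 227.3
(0.5815, -0.1995) 0.06 tip [168.1 204.6] x 159.7 192.3 bot 248.7 top 225.3
obs tip 171.75,208.75 x 162.25 194.25 bot 251.75
[181 188  10   5  40] [185.125 189.9  ] [ 0.50310161 -0.2333457   0.121     ]
0.1 [ 0.50009305 -0.23387641] [185.94009595 189.16983486]
0.17 [ 0.49929021 -0.23835407] [184.60267742 188.46753709]
0.3 [ 0.49863718 -0.24677284] [181.82316514 187.34499587]
0.4 [ 0.49888133 -0.25326554] [179.44795448 186.64920605]
1.25 [ 0.52516935 -0.2999783 ] [154.39927805 187.0148771 ]
1.57 [ 0.54360474 -0.30941743] [144.74929376 189.96890557]
```

The collar bottom shows at row 251.75, against 251.9 predicted for fully seated, so the stake is home and upright. The knob is at ≈(0.500,-0.236), latch ≈0.15 rad. I turn the gripper and straddle the knob.

Emit:
jog_arm(deltas=[0,0,0,7,0,0,0,14,0,0,0,21,0,0,0,28,0,0,0,35], gripper=0.62)

```text
time_s: 9.72
eef_pos: [0.604, -0.1267, 0.3032]
eef_rot: [-179.9, 0.3, 36.9]
force: [0.3, 0.3, -0.6]
gripper_width: 0.0358
```

Emit:
jog_arm(deltas=[0,0,0,7,0,0,0,14,0,0,0,21,0,0,0,28,0,0,0,35])

```text
time_s: 10.13
eef_pos: [0.6036, -0.1281, 0.3034]
eef_rot: [179.9, 0.3, 1.5]
force: [-1.3, -0.1, 0.3]
gripper_width: 0.036
```

Emit:
jog_arm(deltas=[0,0,0,7,0,0,0,12,0,0,0,12,0,0,0,12])

```text
time_s: 10.47
eef_pos: [0.6033, -0.1289, 0.3034]
eef_rot: [179.8, 0.3, -10.4]
force: [0.2, 1.0, 0.2]
gripper_width: 0.0354
```

Emit:
jog_arm(deltas=[-0.02,0.03,0,0,-0.04,0.06,0,0,-0.06,0.09,0,0,-0.082,0.124,0,0,-0.082,0.124,0,0])

```text
time_s: 10.88
eef_pos: [0.4949, -0.2422, 0.3051]
eef_rot: [179.7, 0.2, -10.7]
force: [-0.0, -1.0, 0.0]
gripper_width: 0.0362
```

Emit:
jog_arm(deltas=[0,0,0.02,0,0,0,0.04,0,0,0,0.06,0,0,0,0.06,0])

```text
time_s: 11.22
eef_pos: [0.4935, -0.2421, 0.2424]
eef_rot: [179.8, 0.4, -10.5]
force: [0.7, 0.6, -0.5]
gripper_width: 0.0358
```

```bash
python3 - <<'E'
from h import *
import pickle
W=grab('wrist','k.png');pickle.dump(W,open('K.pkl','wb'))
s=manip.state();print(s['eef_pos'],s['eef_rot'])
p=W['pixels'].astype(int);m=(p[...,0]>100)&(p[...,1]<70)&(p[...,2]<70)
k,l,st,ce=cv2.connectedComponentsWithStats(m.astype(np.uint8))
for i in range(1,k):
  if st[i][4]>40: print(st[i],ce[i],onz(W,*ce[i],.121))
E
```

```text
[ 0.49394594 -0.24256709  0.24425643] [179.75177682   0.362585   -10.58041068]
[ 295  238   39   50 1196] [314.56939799 265.58026756] [ 0.50327289 -0.23800608  0.121     ]
[568 476  33   4  91] [584.52747253 477.65934066] [ 0.32545691 -0.38565982  0.121     ]
```

View pics/k.png

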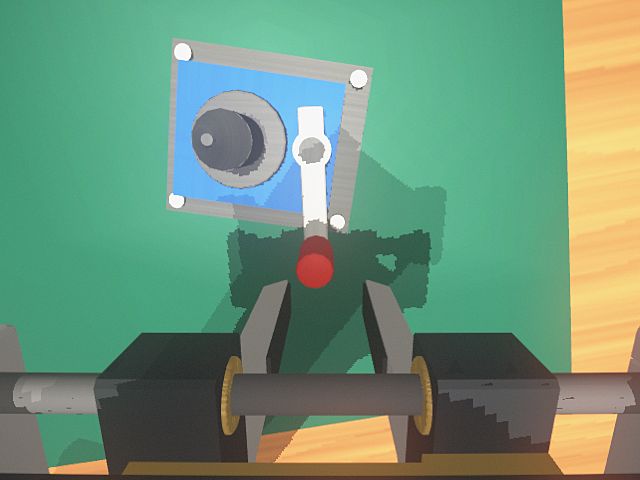

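The wrist view shows the knob top at (315,271), the pivot at (312,150) and the seated stake, with the arm in line with the tool axis. I centre and lower.

Emit:
jog_arm(deltas=[0.006,-0.006,0,0,0.006,-0.006,0.01,0,0.006,-0.006,0.03,0,0.006,-0.006,0.05,0,0.006,-0.006,0.06,0])

```text
time_s: 11.68
eef_pos: [0.5006, -0.2373, 0.1826]
eef_rot: [179.8, 0.4, -10.5]
force: [0.0, 0.1, -1.7]
gripper_width: 0.0356
```

Emit:
jog_arm(deltas=[0.0002,0.0045,0,-4,0.0006,0.009,0,-8,0.0014,0.0135,0,-12,0.0025,0.018,0,-16,0.004,0.022,0,-20])

```text
time_s: 12.1
eef_pos: [0.501, -0.2598, 0.1831]
eef_rot: [179.9, 0.4, 9.8]
force: [0.6, 0.6, -0.2]
gripper_width: 0.0351
```

Emit:
jog_arm(deltas=[0.0002,0.0045,0,-4,0.0006,0.009,0,-8,0.0014,0.0135,0,-12,0.0025,0.018,0,-16,0.004,0.022,0,-20])

```text
time_s: 12.52
eef_pos: [0.5091, -0.2809, 0.1836]
eef_rot: [-180.0, 0.4, 30.0]
force: [0.9, 1.2, -0.6]
gripper_width: 0.0356
```

Emit:
jog_arm(deltas=[0.0002,0.0045,0,-4,0.0006,0.009,0,-8,0.0014,0.0135,0,-12,0.0025,0.018,0,-16,0.004,0.022,0,-20])

```text
time_s: 12.93
eef_pos: [0.5241, -0.2981, 0.184]
eef_rot: [-179.9, 0.4, 50.2]
force: [-0.9, 1.0, -0.5]
gripper_width: 0.0357
```

Emit:
jog_arm(deltas=[0.0002,0.0045,0,-4,0.0006,0.009,0,-8,0.0014,0.0135,0,-12,0.0025,0.018,0,-16,0.004,0.022,0,-20])

```text
time_s: 13.35
eef_pos: [0.5441, -0.3093, 0.1844]
eef_rot: [-179.8, 0.3, 70.5]
force: [0.1, 0.9, 0.5]
gripper_width: 0.0358
```

Emit:
jog_arm(deltas=[0,0.003,0,0,0,0.006,0,0,0.0005,0.008,0,0,0.0005,0.008,0,0])

```text
time_s: 13.68
eef_pos: [0.5518, -0.3116, 0.1843]
eef_rot: [-179.7, 0.3, 70.4]
force: [-2.0, 0.4, 0.9]
gripper_width: 0.0359
```

```bash
python3 - <<'E'
from h import *
import pickle
W=grab('wrist');S=grab('scene');pickle.dump((W,S),open('M.pkl','wb'))
a=cv2.resize(S['pixels'][160:280,110:230],(400,400),interpolation=cv2.INTER_CUBIC)
b=cv2.copyMakeBorder(cv2.resize(W['pixels'],(400,300)),0,100,0,0,0)
cv2.imwrite('pics/m.png',np.hstack([a,b])[:,:,::-1])
s=manip.state();print(s['eef_pos'],s['force'],s['time_s'])
E
```

```text
[ 0.55180505 -0.31147832  0.18432682] [-1.78798032  0.3150992   0.8626738 ] 13.7833
```

View pics/m.png

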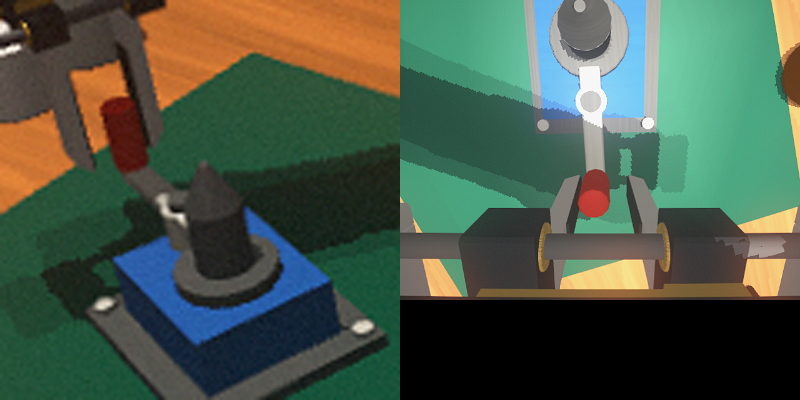

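The tongue at wrist-tile (590,80) lies over the collar and points at the stake; the knob is on the opposite side at (594,200). I back off to centre, rise clear, and check.

Emit:
jog_arm(deltas=[0,-0.003,0,0,0,-0.006,0,0,0,-0.006,0,0])

```text
time_s: 14.03
eef_pos: [0.5457, -0.3092, 0.1844]
eef_rot: [-179.8, 0.3, 70.4]
force: [0.3, 0.1, 0.7]
gripper_width: 0.0354
```

Emit:
jog_arm(deltas=[0,0,-0.02,0,0,0,-0.05,0,0,0,-0.085,0,0,0,-0.12,0,0,0,-0.12,0])

```text
time_s: 14.45
eef_pos: [0.5477, -0.31, 0.3111]
eef_rot: [179.7, 0.3, 70.4]
force: [0.3, -1.2, -0.3]
gripper_width: 0.0354
```

```bash
python3 - <<'E'
from h import *
import pickle
W=grab('wrist');S=grab('scene')
a=cv2.resize(S['pixels'][160:280,110:230],(400,400),interpolation=cv2.INTER_CUBIC)
b=cv2.copyMakeBorder(cv2.resize(W['pixels'],(400,300)),0,100,0,0,0)
cv2.imwrite('pics/n.png',np.hstack([a,b])[:,:,::-1])
p=W['pixels'].astype(int);m=(p[...,0]>100)&(p[...,1]<70)&(p[...,2]<70)
k,l,st,ce=cv2.connectedComponentsWithStats(m.astype(np.uint8))
pv=np.array([.5642,-.2483])
for i in range(1,k):
  if st[i][4]>40:
    q=onz(W,*ce[i],.11);v=q[:2]-pv;print(st[i],q,np.linalg.norm(v),'latch',np.radians((np.degrees(np.arctan2(v[1],v[0]))+17.8-180)%360))
s=manip.state();print(s['eef_pos'],s['force'],s['time_s'])
E
```

```text
[524  85  44  78 717] [ 0.72102784 -0.28592506  0.11      ] 0.161278069607536 latch 3.2167983770730495
[307 223  29  38 580] [ 0.54613024 -0.30724422  0.11      ] 0.06165174537040402 latch 1.5840035080588042
[ 477  333   80   52 1225] [ 0.66710379 -0.45327593  0.11      ] 0.22935632184570104 latch 2.346734156836496
[ 94 349  35  47 368] [ 0.33978475 -0.35438374  0.11      ] 0.24822562758189615 latch 0.7522483225475364
[566 476  37   4 116] [ 0.69860385 -0.60126274  0.11      ] 0.3776864954310976 latch 2.245300014709748
[ 0.54669833 -0.30885252  0.30567599] [ 0.06087119  0.65687233 -0.80885156] 14.55
```

View pics/n.png

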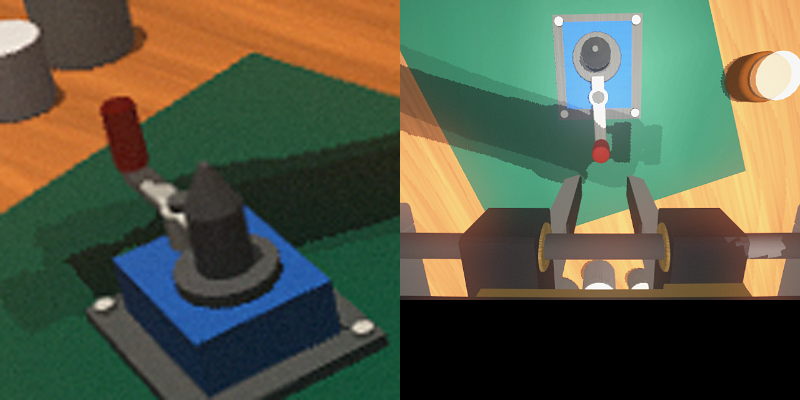

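The gripper is clear of everything. The latch measures ≈1.58 rad, the tongue lies over the collar, and the stake is upright and flush. I hand the job in.

```bash
python3 -c "
from bench import manip
print(manip.hand_in())"
```

```text
the job is handed in; nothing more can be done
None
```

The dark cone-top stake is in the holder, pressed down until its collar met the block, and the latch is locked over it. I handed the job in at about 14.6 s; `hand_in()` gives no verdict.

- **Stake:** I pressed with about 48 N. The collar's bottom edge then showed at row 251.75 in the scene view, against 251.9 predicted for fully seated. It stands upright; the tip sat 2 px off the prediction, a lean of at most about 3°.
- **Latch:** I swung the knob with the fingers straddling it, never gripping it. The last wrist view gave a latch angle of about 1.58 rad, with the tongue over the collar.
- **Gripper:** it is raised well clear, with the force reading near zero.

**Checks that disagreed:**
- The top and wrist cameras placed the socket centre about 3 mm apart, so I aimed between them.
- The last knob measurement put it 62 mm from the pivot instead of 65 mm.
- While pressing, a sideways force of about 23 N built up, and it vanished when I eased off.

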